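Make up a weighing kit and a transfer kit

TASK

Make up the two kits on the two trays from the things in the row at the front. The tray with two wells gets a crucible in its square well and the weighing bottle in its round well; the tray with three wells gets the other crucible in its square well, the small beaker in its large round well and the largest of the three rubber stoppers in its small round well. Set everything upright on the floor of its well, and leave the two spare stoppers and the conical flask standing where they are.

Things in the scene. Friction and masses are not known exactly. Their poses are not given: they have to be found in the camera images.
- tray_two: white kit tray with two grey-floored wells, 80 (its x) by 170 mm (its y), 8 mm thick, a low 15 mm lug at either y end; fixed. Origin: centre of its underside, z up. Wells 4 mm deep (floors 4 mm above the origin). Square well, 48 mm wide, centred at x 0, y +45 mm: for a crucible. Round well, 50 mm across, at x 0, y -45 mm: for the weighing bottle.
- tray_three: white kit tray, three grey-floored wells, 124 (its x) by 170 mm (its y), 8 mm thick, a low 15 mm lug at either y end; fixed. Origin: centre of its underside, z up. Wells 4 mm deep (floors 4 mm above the origin). Square well, 48 mm, at x -28, y +45 mm: for a crucible. Small round well, 46 mm, at x -28, y -45 mm: for the large stopper. Large round well, 62 mm, at x +26, y 0 mm: for the beaker.
- crucible_a: white porcelain crucible, an open cup 41 mm across the rim, tapering to a 26 mm foot, 32 mm high; the two crucibles are alike and interchangeable. Stands on the worktop. Origin: centre of its underside, z up.
- crucible_b: white porcelain crucible, an open cup 41 mm across the rim, tapering to a 26 mm foot, 32 mm high; the two crucibles are alike and interchangeable. Stands on the worktop. Origin: centre of its underside, z up.
- weighing_bottle: lidded clear glass weighing bottle, straight-sided, 33 mm across, 55 mm high with its lid and knob (the body, 39 mm high, is what to grip); lid fixed. Stands on the worktop. Origin: centre of its underside, z up. 
- small_beaker: small clear glass beaker, open at the top with a spout, about 42 mm across the straight body (up to 38 mm height), 47 mm at the rim, 61 mm high. Stands on the worktop. Origin: centre of its underside, z up. 
- stopper_large: the largest of three rubber stoppers: red, 34 mm across its wide top, narrower at the foot, 26 mm high. Stands wide end up. Origin: centre of its underside, z up. 
- stopper_medium: black rubber stopper, 28 mm across, 26 mm high: a spare, stays where it is. Origin: centre of its underside, z up. 
- stopper_small: smallest rubber stopper, red, 23 mm across, 26 mm high: a spare, stays where it is. Origin: centre of its underside, z up. 
- flask: conical clear glass flask, 62 mm across the foot, 101 mm high, standing behind the trays: stays where it is. Origin: centre of its underside, z up. 
Mind the look-alikes: they are no part of the job. What is shaped like the stopper_medium but orange or turquoise is not meant.

How it is judged:
By the outcome, as a careful person would: the job done as asked, in the order asked, and still so for the second after the job is handed in, with the robot touching nothing.
It also fails if it takes over 112 s, if anything falls off the work surface, if the arm or the gripper's body presses on something with over 40 N, if the wrist force passes 120 N, or if a joint passes its speed limit or range.

ROBOT

A 7-joint arm with a two-finger parallel gripper is mounted at the origin on a cart in front of the work surface, level with it; the furniture and walls round the work are solid. World frame = base frame: x ahead of the robot, y to its left, z up, the work surface at z = 0. Lengths are in m, angles in rad, forces in N, time in s.
With the tool pointing down it reaches from about 0.4 to 0.85 m from the base axis. Payload 10.4 kg.
Tool frame: the origin (TCP) lies on the centre line of the jaws, within the pads' length; the fingertips stand 11 mm ahead of it and the grasp point (between the pads) lies 8 mm behind it (manip.finger_overhang is the distance from the TCP to the fingertips, in m); z points along the fingers, y is the line along which they close (so a half turn about z gives the same grasp; the last joint's range is limited). The gripper opens to 85 mm and grips with 20 to 120 N. Pads are 22 mm wide; open, the fingers measure 114 mm over their backs; the gripper's body (76 mm by 85 mm) begins 54 mm behind the grasp point. The pads swing forward as they close: fully open they stand 13 mm farther back than shut.
Start: joints at [-1.236, 0.332, -0.065, 1.46, 0.022, 1.35, -0.088], TCP at [0.219, 0.585, 0.242] pointing down, gripper open.
Joint ranges: [-2.6, 2.6], [-0.5, 2.12], [-1.47, 1.34], [0.16, 2.42], [-1.27, 4.41], [0.06, 2.06], [-2.6, 2.6]. Speed limits (rad/s): [2.22, 2.22, 2.79, 2.79, 3.14, 3.14, 3.14].

INTERFACE

Orientations are given as a unit quaternion [x, y, z, w].
In Python, from workcell import manip, imaging, workorder gives the robot as it stands.
- The arm moves only by the tool jog_arm, never from a script. Its argument "deltas" is a list of rows, each an object with "gripper": the opening, from 0 (shut) to 1 (fully open); "offset": the shift along the tool's x, y, z in m, a list of three; "rotation": the turn, a rotation vector about the tool's x, y, z in degrees, a list of three. In form: [{"gripper": gripper, "offset": [tx, ty, tz], "rotation": [ax, ay, az]}, ...]. A call has 1 to 20 rows; each row shifts and turns the commanded pose from where the row before left it, along the tool's axes as they then stand; what a row does not reach is not made up. A row lasts 1/10 s, in which the tool goes at most 50 mm and 8.59 degrees, less where a joint would pass 70% of its speed; a pose out of reach is approached as far as the arm can. A call with a gripper value outside its range is refused whole. The fingers move at their own pace and stop on an object; "newtons" is the grip in N (left out, the last holds). Time passes only in rows, so rows that do not move let the fingers close. It gives the time, the measured TCP pose, the force, the opening and the grip force at its end, in the units of the state.
- manip.get_obs(): the state, without advancing time (a new reading comes with each control period).
- imaging.camera(name): name is "side" or "top" or "wrist"; returns the picture (384x512x3 uint8, blue, green, red); there is no depth.
- imaging.camera_model(name): a dict with "camera_matrix" (3x3 intrinsics, pixels), "world_to_cam" (4x4, takes a point from world to camera coordinates); the wrist camera has in their place "hand_eye" (4x4, takes a point from camera to tool coordinates, whose origin is the TCP and whose axes are the flange's). Camera axes: x right, y up, looking along -z (the intrinsics and any distortion apply to the point x, -y, -z); pixel columns grow to the right and rows downward; lengths in m; the calibration is good to about 2 mm. A picture is of the moment at which its call begins: read the wrist's pose just before it. camera_model takes no time and is no camera call.
- workorder.hand_in(): hands the job in; it is judged then, once.
The state is a dict: "clock": time; "joint_pos": joint angles; "joint_velocities": joint speeds; "tau": joint torques, N m; "position": TCP position; "ee_rot": TCP orientation; "ft_force": force on the tool from outside, world axes, zero at the start; "torque": the same for the moment, N m; "grip_width": opening from 0.0 (shut) to 1.0 (fully open); "grasp_force": force on a finger pad.
Only numpy, scipy, OpenCV 4.12 (cv2) and the standard library are available. Lean on these libraries where they do the work, as an engineer would, in place of code of your own. Each camera call takes 0.05 s, during which the arm holds its last target. There are 200 camera calls.

## Working session

There is one attempt and no reset: what is moved stays moved. The work goes in short steps, Python scripts to look and compute and a tool call to move; the robot and the scene stay as the last step left them, time stands still between calls to the robot, and variables do not carry over. Pictures are saved under pics/ and viewed, at most 14 in all, crops included, and the job is handed in when it is done.

Besides the shell and the picture viewer there is one more tool, called after "Call:" as name(argument=value, ...) on one line, values as JSON. jog_arm: Moves the arm, as the interface text tells. Its arguments: {"type":"object","properties":{"deltas":{"type":"array","items":{"type":"object","properties":{"gripper":{"type":"number"},"offset":{"type":"array","items":{"type":"number"}},"rotation":{"type":"array","items":{"type":"number"}}}}},"newtons":{"type":"number"}},"required":["deltas"]}

```bash
mkdir -p pics; ls; python3 - <<'E'
from workcell import manip, imaging
import cv2,numpy as np
np.set_printoptions(precision=4,suppress=True)
for n in("top","side"):
    im=imaging.camera(n);cv2.imwrite(f"pics/{n}0.png",im)
for n in("top","side","wrist"):
    print(n,imaging.camera_model(n))
print(manip.get_obs(),manip.finger_overhang)
E
```

```text
pics
top {'camera_matrix': array([[395.0271,   0.    , 255.4296],
       [  0.    , 395.0271, 189.7878],
       [  0.    ,   0.    ,   1.    ]]), 'world_to_cam': array([[-0.0194, -0.9998, -0.0044,  0.2011],
       [ 0.9936, -0.0198,  0.1114, -0.5495],
       [-0.1114, -0.0022,  0.9938, -1.0765],
       [ 0.    ,  0.    ,  0.    ,  1.    ]])}
side {'camera_matrix': array([[442.9167,   0.    , 257.955 ],
       [  0.    , 442.9167, 193.1591],
       [  0.    ,   0.    ,   1.    ]]), 'world_to_cam': array([[-0.9564, -0.2914,  0.0208,  0.613 ],
       [ 0.2087, -0.6317,  0.7466, -0.0195],
       [-0.2044,  0.7184,  0.6649, -1.2053],
       [ 0.    ,  0.    ,  0.    ,  1.    ]])}
wrist {'camera_matrix': array([[297.6825,   0.    , 251.3132],
       [  0.    , 297.6825, 194.2675],
       [  0.    ,   0.    ,   1.    ]]), 'hand_eye': array([[-0.0003,  0.9505,  0.3108,  0.08  ],
       [ 1.    , -0.0001,  0.0012,  0.0005],
       [ 0.0012,  0.3108, -0.9505, -0.1315],
       [ 0.    ,  0.    ,  0.    ,  1.    ]])}
{'clock': 0.1, 'joint_pos': array([-1.2356,  0.3328, -0.0647,  1.4609,  0.0216,  1.3499, -0.0885]), 'joint_velocities': array([ 0.0024, -0.0002,  0.0006, -0.003 ,  0.0016, -0.001 ,  0.001 ]), 'tau': array([  0.0014, -62.6745,   0.0491, -39.242 ,   0.0162,   0.0072,
        -0.    ]), 'position': array([0.2188, 0.5851, 0.2416]), 'ee_rot': array([ 0.1779,  0.984 , -0.0006, -0.0001]), 'ft_force': array([ 0.0114,  1.1925, -0.9725]), 'torque': array([ 0.0287, -0.035 ,  0.0367]), 'grasp_force': 0.0, 'grip_width': 1.0005302469535846} 0.011
```

View pics/top0.png

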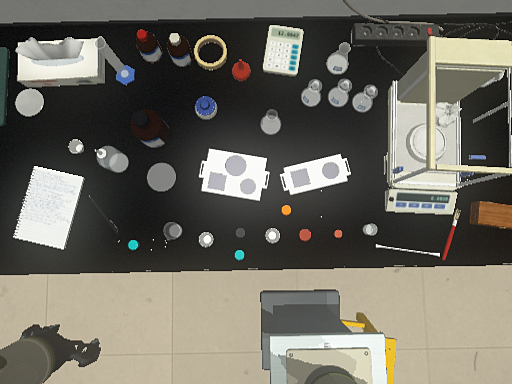

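View pics/side0.png

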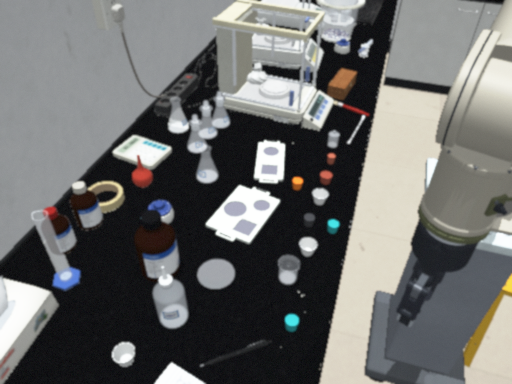

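The top view has the row, left to right: beaker (173,230), crucible (206,239), black stopper (240,232), crucible (272,236), large red stopper (305,235), small red stopper (338,234) and weighing bottle (370,229). These could be mistaken for them:
- turquoise stoppers at (133,244) and (239,255)
- orange stopper at (286,210)
- a white cup at (76,146)
- clear bottles near the flask, which itself stands at (270,122)

The trays are at (235,174), with three wells, and (316,174), with two.

```bash
cat > h.py <<'E'
from workcell import manip, imaging
import cv2,numpy as np
from scipy.spatial.transform import Rotation as R
np.set_printoptions(precision=4,suppress=True)
def pose(n,o=None):
    m=imaging.camera_model(n);K=m['camera_matrix']
    if n=='wrist':
        T=np.eye(4);T[:3,:3]=R.from_quat(o['ee_rot']).as_matrix();T[:3,3]=o['position'];C=T@m['hand_eye']
    else: C=np.linalg.inv(m['world_to_cam'])
    return K,C
def ray(n,uv,z,o=None):
    K,C=pose(n,o);d=np.linalg.inv(K)@[uv[0],uv[1],1];d=C[:3,:3]@(d*[1,-1,-1]);c=C[:3,3]
    return c+d*(z-c[2])/d[2]
def proj(n,p,o=None):
    K,C=pose(n,o);q=np.linalg.inv(C)@np.r_[p,1];q=K@(q[:3]*[1,-1,-1]);return q[:2]/q[2]
def blobs(mask,amin=20,amax=1e9):
    n,l,s,c=cv2.connectedComponentsWithStats(mask.astype(np.uint8))
    return [(c[i],s[i],l==i) for i in range(1,n) if amin<=s[i][4]<=amax]
E
python3 - <<'E'
from h import *
im=cv2.imread('pics/top0.png')
hsv=cv2.cvtColor(im,cv2.COLOR_BGR2HSV)
def box(mask,z,nm,x0,y0,x1,y1,amin=15):
    for c,s,l in blobs(mask[y0:y1,x0:x1],amin):
        c=c+[x0,y0]; p=ray('top',c,z); print(nm,c.round(1),s[2:],p[:2].round(4), 'mm/px',np.round(1000*np.linalg.norm(ray('top',c+[1,0],z)-p),2))
v=hsv[...,2];sa=hsv[...,1]
box((v>200)&(sa<40),.032,'white',155,200,385,265)
box((sa>120)&(v>80)&((hsv[...,0]<12)|(hsv[...,0]>170)),.026,'red',155,200,385,265)
box((v>45),.03,'any',155,200,385,265)
g=(v>120)&(v<190)&(sa<40)
box(g,.004,'well',190,140,360,205,60)
w=((v>120)&(sa<40))[140:205,190:360]
for c,s,l in blobs(w,200):
    pts=np.argwhere(l)[:,::-1]+[190,140]
    P=np.array([ray('top',p,.008)[:2] for p in pts]); r=cv2.minAreaRect((P*1000).astype(np.float32)); print('tray',r)
cv2.imwrite('pics/rowcrop.png',cv2.resize(im[130:270,155:385],None,fx=3.4,fy=3.4,interpolation=cv2.INTER_CUBIC))
E
```

```text
white [368.4 229.2] [ 6  9 39] [ 0.4373 -0.1202] mm/px 2.76
white [271.8 234.9] [ 8  9 50] [0.4268 0.1473] mm/px 2.77
white [206.8 238.8] [ 8  9 51] [0.4195 0.3273] mm/px 2.77
white [379.1 245.5] [ 9  3 15] [ 0.392  -0.1473] mm/px 2.75
red [304.6 234.5] [ 12  12 118] [0.4261 0.056 ] mm/px 2.78
red [337.7 233.5] [ 8  8 56] [ 0.4271 -0.0361] mm/px 2.78
any [267.9 215.2] [ 176   44 4611] [0.4814 0.1569] mm/px 2.79
any [171.9 230.5] [ 20  19 280] [0.4442 0.4243] mm/px 2.78
any [369.8 229.1] [ 16  13 161] [ 0.4375 -0.1248] mm/px 2.77
any [304.6 234.6] [ 12  14 130] [0.4258 0.0565] mm/px 2.77
any [337.6 233.4] [10 10 68] [ 0.4273 -0.0349] mm/px 2.77
any [205.5 239.2] [ 16  16 196] [0.4184 0.3312] mm/px 2.77
any [379.1 246. ] [10  5 33] [ 0.3906 -0.1479] mm/px 2.76
any [229.6 259.6] [127  18 867] [0.3616 0.2652] mm/px 2.75
any [374.8 262.6] [19  7 45] [ 0.3456 -0.1337] mm/px 2.74
any [352.2 262.8] [14  5 24] [ 0.3464 -0.0717] mm/px 2.74
well [235.9 159.4] [21 12 70] [0.6462 0.2453] mm/px 2.9
well [330.1 170.2] [ 17  16 216] [ 0.6091 -0.0262] mm/px 2.88
well [300.6 177.1] [ 20  18 202] [0.5906 0.0593] mm/px 2.88
well [212.6 180.5] [14 19 77] [0.5857 0.3132] mm/px 2.88
tray ((602.5481567382812, 251.47000122070312), (199.3313751220703, 126.55756378173828), 79.2247314453125)Traceback (most recent call last):
  File "<stdin>", line 16, in <module>
  File "h.py", line 12, in ray
    K,C=pose(n,o);d=np.linalg.inv(K)@[uv[0],uv[1],1];d=C[:3,:3]@(d*[1,-1,-1]);c=C[:3,3]
        ~~~~^^^^^
  File "h.py", line 6, in pose
    m=imaging.camera_model(n);K=m['camera_matrix']
ValueError: time passes only in moves, steps and waits
```

```bash
python3 - <<'E'
import re
s=open('h.py').read()
s=s.replace("def pose(","import functools\ncm=functools.lru_cache(None)(lambda n:imaging.camera_model(n))\ndef pose(").replace("m=imaging.camera_model(n);","m=cm(n);")
open('h.py','w').write(s)
E
python3 - <<'E'
from h import *
im=cv2.imread('pics/top0.png')
hsv=cv2.cvtColor(im,cv2.COLOR_BGR2HSV)
v=hsv[...,2];sa=hsv[...,1]
w=((v>120)&(sa<40))[140:205,190:360]
for c,s,l in blobs(w,200):
    m=cv2.morphologyEx(l.astype(np.uint8),cv2.MORPH_CLOSE,np.ones((5,5)))
    pts=np.argwhere(l)[:,::-1]+[190,140]
    P=np.array([ray('top',p,.008)[:2] for p in pts]); r=cv2.minAreaRect((P*1000).astype(np.float32)); print('tray',r)
g=(v>110)&(v<225)&(sa<40)
g=cv2.erode(g.astype(np.uint8),np.ones((3,3)))
for c,s,l in blobs(g[140:205,190:360],30):
    c=c+[190,140];print(c.round(1),s[2:],ray('top',c,.004))
print(v[175:190:2,200:262:2])
cv2.imwrite('pics/rowcrop.png',cv2.resize(im[130:270,155:385],None,fx=3.4,fy=3.4,interpolation=cv2.INTER_CUBIC))
E
```

```text
tray ((602.5481567382812, 251.47000122070312), (199.3313751220703, 126.55756378173828), 79.2247314453125)
tray ((598.776123046875, 18.141990661621094), (82.68833923339844, 198.93035888671875), 12.728740692138672)
[235.3 165.1] [ 20  19 274] [0.6294 0.2471 0.004 ]
[330.3 169.9] [ 15  15 172] [ 0.6097 -0.0269  0.004 ]
[299.7 177.4] [ 17  17 201] [0.5898 0.062  0.004 ]
[216.6 180.9] [ 17  17 214] [0.5845 0.3017 0.004 ]
[247.4 186.1] [ 14  13 138] [0.5675 0.2131 0.004 ]
[[255 255 251 250 255 176 187 191 189 190 192 190 202 199 253 253 202 185
  185 202 239 253 251 251 250 250 250 250 250 250 251]
 [180 208 255 250 255 186 191 190 189 192 192 192 191 223 252 251 252 253
  253 254 252 251 252 255 255 254 251 251 250 250 250]
 [ 54  56 255 251 255 189 189 189 191 191 192 193 189 252 251 250 250 250
  251 250 251 255 227 187 179 197 228 253 250 250 250]
 [ 59  79 255 251 203 188 189 189 191 193 192 192 186 255 250 250 250 250
  250 250 255 189 195 194 197 195 190 226 251 250 250]
 [ 54 108 253 252 170 189 192 192 191 192 192 191 191 255 251 250 250 250
  251 252 211 193 196 197 196 196 194 209 255 250 250]
 [ 49 244 251 254 176 191 190 192 191 193 192 193 191 253 250 250 250 250
  250 252 189 197 197 197 197 197 196 194 251 251 250]
 [ 47 255 250 254 179 187 188 189 192 191 192 195 191 252 250 250 250 250
  250 252 216 196 197 197 195 197 195 193 255 251 253]
 [ 56 255 255 253 255 251 251 245 209 185 189 192 221 251 250 250 250 250
  250 251 219 197 196 197 197 196 195 191 255 250 255]]
```

View pics/rowcrop.png

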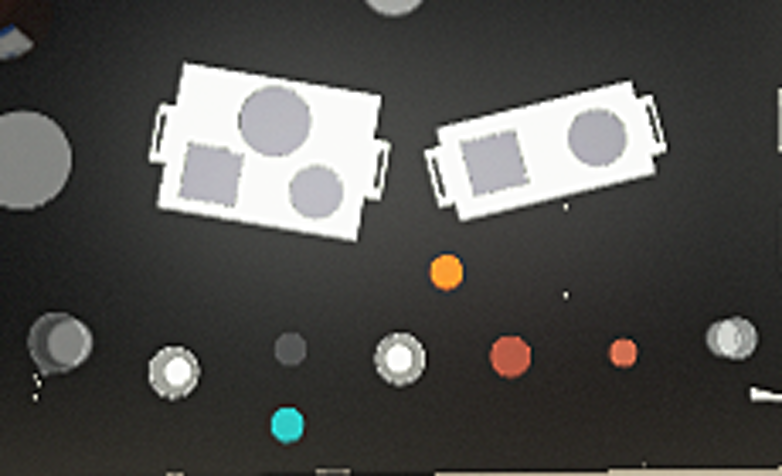

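The crop confirms the layout. In crop pixels the large red stopper is at (510,356), clearly bigger than the small red one at (623,352). The crucibles are at (174,372) and (400,358), and the orange and turquoise decoys are out of the way. The well spacings measure 90 and 91 mm, as they should be. I'll start with the tray order, taking crucible B at (.426,.145) first.

Call:
jog_arm(deltas=[{"gripper":0.75,"offset":[0,0,0],"rotation":[0,0,-7]},{"gripper":0.75,"offset":[0,0,0],"rotation":[0,0,-7]},{"gripper":0.75,"offset":[0,0,0],"rotation":[0,0,-6.5]},{"gripper":0.75,"offset":[-0.019,-0.04,0],"rotation":[0,0,0]},{"gripper":0.75,"offset":[-0.019,-0.04,0],"rotation":[0,0,0]},{"gripper":0.75,"offset":[-0.019,-0.04,0],"rotation":[0,0,0]},{"gripper":0.75,"offset":[-0.019,-0.04,0.01],"rotation":[0,0,0]},{"gripper":0.75,"offset":[-0.019,-0.04,0.01],"rotation":[0,0,0]},{"gripper":0.75,"offset":[-0.019,-0.04,0.01],"rotation":[0,0,0]},{"gripper":0.75,"offset":[-0.019,-0.04,0.01],"rotation":[0,0,0]},{"gripper":0.75,"offset":[-0.019,-0.04,0.01],"rotation":[0,0,0]},{"gripper":0.75,"offset":[-0.019,-0.04,0.02],"rotation":[0,0,0]},{"gripper":0.75,"offset":[-0.019,-0.04,0.02],"rotation":[0,0,0]},{"gripper":0.75,"offset":[-0.019,-0.04,0.02],"rotation":[0,0,0]},{"gripper":0.75,"offset":[0,0,0],"rotation":[0,0,0]},{"gripper":0.75,"offset":[0,0,0],"rotation":[0,0,0]}], newtons=30)

```text
clock: 1.7
position: [0.4277, 0.1445, 0.1318]
ee_rot: [0.001, 1.0, -0.0, -0.001]
ft_force: [0.5, 0.5, -0.8]
grip_width: 0.748
grasp_force: 0.0
```

```bash
python3 - <<'E'
from h import *
o=manip.get_obs();im=imaging.camera('wrist');cv2.imwrite('pics/w1.png',im)
hsv=cv2.cvtColor(im,cv2.COLOR_BGR2HSV);h,s,v=[hsv[...,i] for i in range(3)]
t=imaging.camera('top');cv2.imwrite('pics/top1.png',t)
for nm,m,z in(('white',(v>110)&(s<50),.032),('red',(s>120)&(v>70)&((h<10)|(h>170)),.026)):
  for c,st,l in blobs(m,300):
    if nm=='white' or 1: 
        k=cv2.minEnclosingCircle(np.argwhere(l)[:,::-1].astype(np.float32)); print(nm,c.round(),st,k,ray('wrist',k[0],z,o))
E
```

```text
white [258.  39.] [    0     0   512    77 37184] ((255.5, 38.0), 258.3104553222656) [0.3085 0.148  0.032 ]
white [475. 187.] [ 442  164   65   50 2492] ((473.953125, 182.5), 32.14434051513672) [0.4136 0.3242 0.032 ]
white [253. 197.] [ 228  174   51   48 1907] ((252.7862548828125, 197.02671813964844), 25.29093360900879) [0.4256 0.1459 0.032 ]
white [166. 268.] [153 244  30  49 500] ((171.5, 268.0), 26.19647216796875) [0.4921 0.0736 0.032 ]
white [336. 268.] [321 244  30  49 506] ((331.0, 268.0), 26.000099182128906) [0.4922 0.2154 0.032 ]
white [294. 320.] [ 255  281   74   76 3641] ((288.69091796875, 320.8634948730469), 43.8947639465332) [0.5495 0.1799 0.032 ]
white [200. 325.] [ 175  293   55   64 2269] ((201.0, 325.5), 33.55974578857422) [0.5548 0.0964 0.032 ]
white [119. 366.] [ 97 349  41  32 800] ((115.33792114257812, 364.91949462890625), 23.120220184326172) [0.6034 0.0075 0.032 ]
white [383. 369.] [ 364  349   46   35 1086] ((386.5, 369.9117736816406), 26.02992057800293) [0.6101 0.2808 0.032 ]
red [147. 194.] [ 124  173   45   43 1435] ((146.6420440673828, 192.55682373046875), 23.073978424072266) [0.4235 0.0571 0.026 ]
red [ 48. 191.] [ 21 179  44  33 474] ((42.36666488647461, 193.28334045410156), 21.88117027282715) [ 0.424  -0.0305  0.026 ]
```

View pics/w1.png

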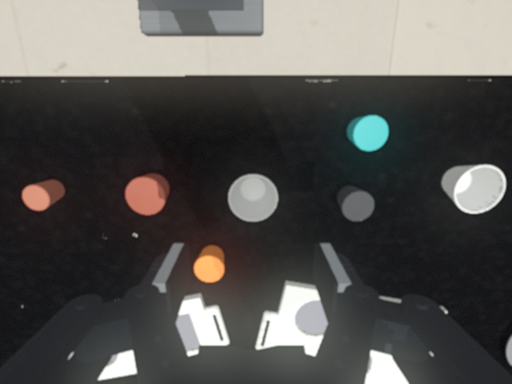

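The wrist view shows crucible B under the gripper at (253,197), which comes out at (.4256,.1459) and agrees with the top view. I'll descend and grip.

Call:
jog_arm(deltas=[{"gripper":0.75,"offset":[0.001,0.001,0.04],"rotation":[0,0,0]},{"gripper":0.75,"offset":[0,0,0.04],"rotation":[0,0,0]},{"gripper":0.75,"offset":[0,0,0.02],"rotation":[0,0,0]},{"gripper":0.75,"offset":[0,0,0.012],"rotation":[0,0,0]},{"gripper":0.3,"offset":[0,0,0],"rotation":[0,0,0]},{"gripper":0.3,"offset":[0,0,0],"rotation":[0,0,0]},{"gripper":0.3,"offset":[0,0,0],"rotation":[0,0,0]},{"gripper":0.3,"offset":[0,0,0],"rotation":[0,0,0]},{"gripper":0.3,"offset":[0,0,0],"rotation":[0,0,0]},{"gripper":0.3,"offset":[0,0,0],"rotation":[0,0,0]}], newtons=30)

```text
clock: 2.8
position: [0.4276, 0.1469, 0.0211]
ee_rot: [-0.0, 1.0, 0.001, 0.001]
ft_force: [0.3, 0.7, 5.7]
grip_width: 0.445
grasp_force: 30.5
```

Call:
jog_arm(deltas=[{"gripper":0.3,"offset":[0,0,-0.02],"rotation":[0,0,0]},{"gripper":0.3,"offset":[0,0,-0.04],"rotation":[0,0,0]},{"gripper":0.3,"offset":[0,0,-0.04],"rotation":[0,0,0]},{"gripper":0.3,"offset":[0,0,0],"rotation":[0,0,0]}])

```text
clock: 3.2
position: [0.4295, 0.1475, 0.1251]
ee_rot: [0.0, 1.0, 0.002, 0.003]
ft_force: [-0.1, 0.8, -0.7]
grip_width: 0.441
grasp_force: 30.4
```

```bash
python3 - <<'E'
from h import *
im=imaging.camera('wrist');s=imaging.camera('side')
o=manip.get_obs();u=proj('side',o['position']).astype(int);print(u)
c=s[max(0,u[1]-50):u[1]+50,u[0]-65:u[0]+65]
c=cv2.resize(c,(390,300),interpolation=cv2.INTER_CUBIC);w=cv2.resize(im,(400,300))
cv2.imwrite('pics/g1.png',np.hstack([c,w]))
E
```

```text
[323 166]
```

View pics/g1.png

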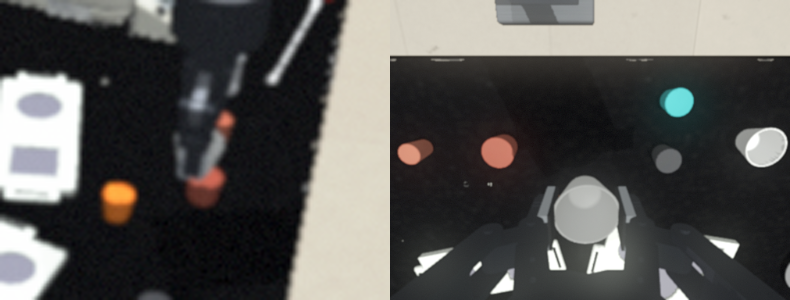

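The side and wrist views show crucible B held upright between the pads, at about (587,210) in the combined picture. I'll carry it to tray two's square well.

Call:
jog_arm(deltas=[{"gripper":0.3,"offset":[-0.0405,-0.0214,0],"rotation":[0,0,0]},{"gripper":0.3,"offset":[-0.0405,-0.0214,0],"rotation":[0,0,0]},{"gripper":0.3,"offset":[-0.0405,-0.0214,0],"rotation":[0,0,0]},{"gripper":0.3,"offset":[-0.0405,-0.0214,0.01],"rotation":[0,0,0]},{"gripper":0.3,"offset":[0,0,0.03],"rotation":[0,0,0]},{"gripper":0.3,"offset":[0,0,0.03],"rotation":[0,0,0]},{"gripper":0.3,"offset":[0,0,0.02],"rotation":[0,0,0]},{"gripper":0.3,"offset":[0,0,0.006],"rotation":[0,0,0]},{"gripper":0.3,"offset":[0,0,0],"rotation":[0,0,0]}])

```text
clock: 4.2
position: [0.5886, 0.0596, 0.0234]
ee_rot: [0.001, 1.0, -0.001, -0.001]
ft_force: [-0.4, -2.4, 4.0]
grip_width: 0.445
grasp_force: 32.0
```

Call:
jog_arm(deltas=[{"gripper":0.56,"offset":[0,0,0],"rotation":[0,0,0]},{"gripper":0.56,"offset":[0,0,0],"rotation":[0,0,0]},{"gripper":0.56,"offset":[0,0,0],"rotation":[0,0,0]},{"gripper":0.56,"offset":[0,0,-0.02],"rotation":[0,0,0]},{"gripper":0.65,"offset":[0,0,-0.04],"rotation":[0,0,0]},{"gripper":0.65,"offset":[0,0,-0.04],"rotation":[0,0,0]},{"gripper":0.65,"offset":[0,0,0],"rotation":[0,0,0]},{"gripper":0.65,"offset":[0,0,0],"rotation":[0,0,0]}])

```text
clock: 5.0
position: [0.5892, 0.0611, 0.1249]
ee_rot: [-0.0, 1.0, 0.0, 0.001]
ft_force: [0.0, -0.1, -0.8]
grip_width: 0.647
grasp_force: 0.0
```

```bash
python3 - <<'E'
from h import *
o=manip.get_obs();im=imaging.camera('wrist');cv2.imwrite('pics/w2.png',cv2.resize(im,(400,300)))
t=cv2.imread('pics/top1.png')
v=t.max(2); K=3.4
# bottle + beaker crops, local
for nm,(x0,y0,x1,y1) in dict(beaker=(155,212,195,248),bottle=(350,212,385,240)).items():
    m=v[y0:y1,x0:x1]>60
    for c,s,l in blobs(m,60): 
        print(nm,s[:4]+[x0,y0,0,0]); b=s[:4]+[x0,y0,0,0]
        for z in(0,.039,.061): print(z,ray('top',(b[0]-.5,b[1]+b[3]/2),z)[:2],ray('top',(b[0]+b[2]-.5,b[1]+b[3]/2),z)[:2])
E
```

```text
beaker [163 222  19  19]
0 [0.4424 0.4577] [0.4413 0.4034]
0.039 [0.442  0.4484] [0.4409 0.396 ]
0.061 [0.4417 0.4431] [0.4407 0.3918]
bottle [362 223  16  13]
0 [ 0.437  -0.1095] [ 0.4361 -0.155 ]
0.039 [ 0.4368 -0.0993] [ 0.4359 -0.1432]
0.061 [ 0.4366 -0.0935] [ 0.4358 -0.1365]
```

View pics/w2.png

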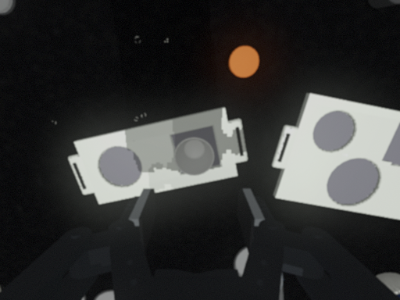

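The wrist view shows the crucible upright in tray two's square well, at about (193,152). The bottle comes next.

Call:
jog_arm(deltas=[{"gripper":0.65,"offset":[0.0304,-0.0375,0],"rotation":[0,0,0]},{"gripper":0.65,"offset":[0.0304,-0.0375,0],"rotation":[0,0,0]},{"gripper":0.65,"offset":[0.0304,-0.0375,0],"rotation":[0,0,0]},{"gripper":0.65,"offset":[0.0304,-0.0375,0],"rotation":[0,0,0]},{"gripper":0.65,"offset":[0.0304,-0.0375,0],"rotation":[0,0,0]},{"gripper":0.65,"offset":[0,0,0],"rotation":[0,0,0]},{"gripper":0.65,"offset":[0,0,0],"rotation":[0,0,0]}])

```text
clock: 5.75
position: [0.4358, -0.127, 0.1234]
ee_rot: [0.001, 1.0, 0.0, -0.001]
ft_force: [0.0, 0.6, -0.3]
grip_width: 0.646
grasp_force: 0.0
```

```bash
python3 - <<'E'
from h import *
o=manip.get_obs();im=imaging.camera('wrist')
for p in ([.437,-.1265,0],[.437,-.1265,.039]):
    q=proj('wrist',p,o);print(q);cv2.drawMarker(im,tuple(int(a) for a in q),(0,255,0),0,8)
print(o['position'])
cv2.imwrite('pics/w3.png',im[100:300,100:400].repeat(2,0).repeat(2,1))
E
```

```text
[251.5216 192.1329]
[251.5103 207.3561]
[ 0.4358 -0.127   0.1234]
```

View pics/w3.png

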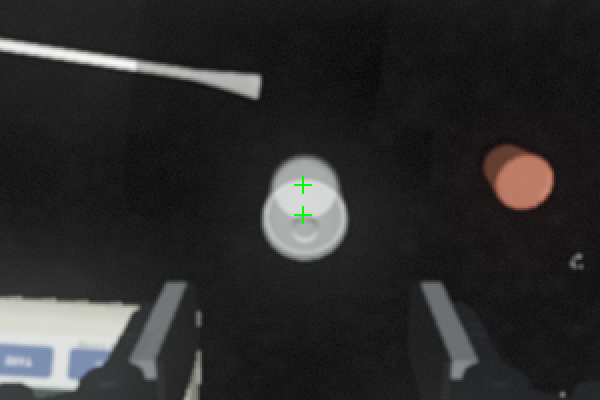

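The bottle is well centred: its body top is at crop (305,219), against a predicted (303,215). I'll descend and grip.

Call:
jog_arm(deltas=[{"gripper":0.65,"offset":[-0.002,0.0005,0.04],"rotation":[0,0,0]},{"gripper":0.65,"offset":[0,0,0.03],"rotation":[0,0,0]},{"gripper":0.65,"offset":[0,0,0.02],"rotation":[0,0,0]},{"gripper":0.65,"offset":[0,0,0.013],"rotation":[0,0,0]},{"gripper":0.2,"offset":[0,0,0],"rotation":[0,0,0]},{"gripper":0.2,"offset":[0,0,0],"rotation":[0,0,0]},{"gripper":0.2,"offset":[0,0,0],"rotation":[0,0,0]},{"gripper":0.2,"offset":[0,0,0],"rotation":[0,0,0]},{"gripper":0.2,"offset":[0,0,0],"rotation":[0,0,0]},{"gripper":0.2,"offset":[0,0,0],"rotation":[0,0,0]}])

```text
clock: 6.8
position: [0.4391, -0.1261, 0.0216]
ee_rot: [0.0, 1.0, 0.0, 0.0]
ft_force: [-0.0, -0.3, -0.3]
grip_width: 0.359
grasp_force: 29.6
```

Call:
jog_arm(deltas=[{"gripper":0.2,"offset":[0,0,-0.02],"rotation":[0,0,0]},{"gripper":0.2,"offset":[0,0,-0.04],"rotation":[0,0,0]},{"gripper":0.2,"offset":[0,0,-0.04],"rotation":[0,0,0]},{"gripper":0.2,"offset":[-0.0342,0.0198,0],"rotation":[0,0,0]},{"gripper":0.2,"offset":[-0.0342,0.0198,0],"rotation":[0,0,0]},{"gripper":0.2,"offset":[-0.0342,0.0198,0],"rotation":[0,0,0]},{"gripper":0.2,"offset":[-0.0342,0.0198,0],"rotation":[0,0,0]},{"gripper":0.2,"offset":[-0.0342,0.0198,0],"rotation":[0,0,0]},{"gripper":0.2,"offset":[0,0,0.04],"rotation":[0,0,0]},{"gripper":0.2,"offset":[0,0,0.03],"rotation":[0,0,0]},{"gripper":0.2,"offset":[0,0,0.015],"rotation":[0,0,0]},{"gripper":0.2,"offset":[0,0,0.0105],"rotation":[0,0,0]},{"gripper":0.2,"offset":[0,0,0],"rotation":[0,0,0]}])

```text
clock: 8.1
position: [0.6101, -0.0276, 0.0259]
ee_rot: [0.0, 1.0, -0.0, 0.0]
ft_force: [-0.5, -0.1, -1.2]
grip_width: 0.359
grasp_force: 30.0
```

Call:
jog_arm(deltas=[{"gripper":0.5,"offset":[0,0,0],"rotation":[0,0,0]},{"gripper":0.5,"offset":[0,0,0],"rotation":[0,0,0]},{"gripper":0.5,"offset":[0,0,0],"rotation":[0,0,0]},{"gripper":0.5,"offset":[0,0,-0.02],"rotation":[0,0,0]},{"gripper":0.6,"offset":[0,0,-0.04],"rotation":[0,0,0]},{"gripper":0.75,"offset":[0,0,-0.04],"rotation":[0,0,0]},{"gripper":0.75,"offset":[0.0213,0.0398,0],"rotation":[0,0,0]},{"gripper":0.75,"offset":[0.0213,0.0398,0],"rotation":[0,0,0]},{"gripper":0.75,"offset":[0.0213,0.0398,0],"rotation":[0,0,0]},{"gripper":0.75,"offset":[0.0213,0.0398,0],"rotation":[0,0,0]},{"gripper":0.75,"offset":[0.0213,0.0398,0],"rotation":[0,0,0]},{"gripper":0.75,"offset":[0.0213,0.0398,0],"rotation":[0,0,0]},{"gripper":0.75,"offset":[0.0213,0.0398,0],"rotation":[0,0,0]},{"gripper":0.75,"offset":[0.0213,0.0398,0],"rotation":[0,0,0]},{"gripper":0.75,"offset":[0.0213,0.0398,0],"rotation":[0,0,0]},{"gripper":0.75,"offset":[0,0,0],"rotation":[0,0,0]},{"gripper":0.75,"offset":[0,0,0],"rotation":[0,0,0]}])

```text
clock: 9.8
position: [0.4177, 0.3318, 0.1261]
ee_rot: [-0.001, 1.0, 0.0, 0.0]
ft_force: [-0.0, -0.2, 0.2]
grip_width: 0.747
grasp_force: 0.0
```

```bash
python3 - <<'E'
from h import *
o=manip.get_obs();im=imaging.camera('wrist');t=imaging.camera('top')
print(o['position'])
hsv=cv2.cvtColor(im,cv2.COLOR_BGR2HSV);h,s,v=[hsv[...,i] for i in range(3)]
for c,st,l in blobs((v>110)&(s<50),300):
    k=cv2.minEnclosingCircle(np.argwhere(l)[:,::-1].astype(np.float32)); print(k,ray('wrist',k[0],.032,o),ray('wrist',k[0],.061,o))
a=cv2.resize(t[140:210,185:360],(437,175),interpolation=cv2.INTER_CUBIC)
b=cv2.resize(im,(437,328));cv2.imwrite('pics/w4.png',np.vstack([a,b]))
E
```

```text
[0.4177 0.3318 0.1261]
((255.5, 44.0), 259.26104736328125) [0.3034 0.3348 0.032 ] [0.3078 0.3344 0.061 ]
((186.5, 17.0), 19.981340408325195) [0.2872 0.2886 0.032 ] [0.2937 0.2942 0.061 ]
((248.77999877929688, 202.5), 25.618419647216797) [0.4186 0.3301 0.032 ] [0.4082 0.3304 0.061 ]
((361.02679443359375, 236.0267791748047), 39.66118240356445) [0.4481 0.4238 0.032 ] [0.4339 0.412  0.061 ]
((171.5, 268.0), 26.19647216796875) [0.4791 0.263  0.032 ] [0.4609 0.2719 0.061 ]
((332.0, 267.5), 25.947160720825195) [0.4782 0.4022 0.032 ] [0.4601 0.3932 0.061 ]
((9.882759094238281, 336.248291015625), 33.2542724609375) [0.5534 0.1041 0.032 ] [0.5257 0.1334 0.061 ]
((219.58596801757812, 325.9112854003906), 45.67892074584961) [0.5408 0.3028 0.032 ] [0.5147 0.3066 0.061 ]
((116.5, 369.9117736816406), 26.02992057800293) [0.5946 0.1992 0.032 ] [0.5616 0.2163 0.061 ]
((379.8287658691406, 368.65069580078125), 20.63489532470703) [0.5921 0.4591 0.032 ] [0.5594 0.4428 0.061 ]
```

View pics/w4.png

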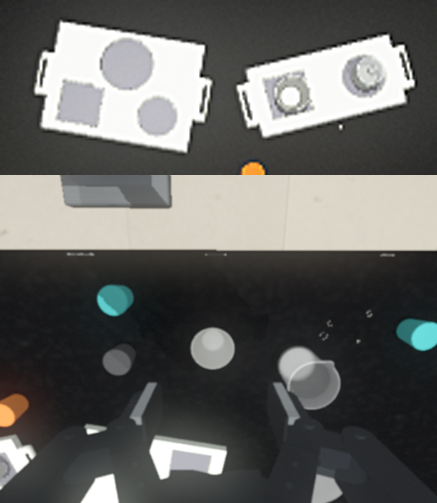

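The top crop shows both of tray two's items standing in their wells, at (291,97) and (366,74). Crucible A is at (.4186,.3301), with the beaker clear to its left in the world frame.

Call:
jog_arm(deltas=[{"gripper":0.75,"offset":[-0.001,-0.0015,0.04],"rotation":[0,0,0]},{"gripper":0.75,"offset":[0,0,0.03],"rotation":[0,0,0]},{"gripper":0.75,"offset":[0,0,0.02],"rotation":[0,0,0]},{"gripper":0.75,"offset":[0,0,0.014],"rotation":[0,0,0]},{"gripper":0.3,"offset":[0,0,0],"rotation":[0,0,0]},{"gripper":0.3,"offset":[0,0,0],"rotation":[0,0,0]},{"gripper":0.3,"offset":[0,0,0],"rotation":[0,0,0]},{"gripper":0.3,"offset":[0,0,0],"rotation":[0,0,0]},{"gripper":0.3,"offset":[0,0,0],"rotation":[0,0,0]},{"gripper":0.3,"offset":[0,0,-0.02],"rotation":[0,0,0]},{"gripper":0.3,"offset":[0,0,-0.04],"rotation":[0,0,0]},{"gripper":0.3,"offset":[0,0,-0.04],"rotation":[0,0,0]},{"gripper":0.3,"offset":[-0.0415,-0.0075,0],"rotation":[0,0,0]},{"gripper":0.3,"offset":[-0.0415,-0.0075,0],"rotation":[0,0,0]},{"gripper":0.3,"offset":[-0.0415,-0.0075,0],"rotation":[0,0,0]},{"gripper":0.3,"offset":[-0.0415,-0.0065,0],"rotation":[0,0,0]},{"gripper":0.3,"offset":[0,0,0],"rotation":[0,0,0]}])

```text
clock: 11.6
position: [0.5898, 0.2971, 0.1215]
ee_rot: [0.003, 1.0, -0.001, 0.001]
ft_force: [-0.8, -0.8, -0.1]
grip_width: 0.441
grasp_force: 30.2
```

Call:
jog_arm(deltas=[{"gripper":0.3,"offset":[0,0,0.04],"rotation":[0,0,0]},{"gripper":0.3,"offset":[0,0,0.03],"rotation":[0,0,0]},{"gripper":0.3,"offset":[0,0,0.015],"rotation":[0,0,0]},{"gripper":0.3,"offset":[0,0,0.009],"rotation":[0,0,0]},{"gripper":0.3,"offset":[0,0,0],"rotation":[0,0,0]}])

```text
clock: 12.1
position: [0.5852, 0.3009, 0.028]
ee_rot: [-0.0, 1.0, 0.0, 0.0]
ft_force: [-0.6, -0.0, -0.3]
grip_width: 0.444
grasp_force: 30.3
```

Call:
jog_arm(deltas=[{"gripper":0.3,"offset":[0,0,0.002],"rotation":[0,0,0]},{"gripper":0.3,"offset":[0,0,0],"rotation":[0,0,0]},{"gripper":0.56,"offset":[0,0,0],"rotation":[0,0,0]},{"gripper":0.56,"offset":[0,0,0],"rotation":[0,0,0]},{"gripper":0.56,"offset":[0,0,0],"rotation":[0,0,0]},{"gripper":0.56,"offset":[0,0,-0.02],"rotation":[0,0,0]},{"gripper":0.65,"offset":[0,0,-0.04],"rotation":[0,0,0]},{"gripper":0.8,"offset":[0,0,-0.04],"rotation":[0,0,0]},{"gripper":0.85,"offset":[0.0358,0.03,0],"rotation":[0,0,0]},{"gripper":0.85,"offset":[0.0358,0.03,0],"rotation":[0,0,0]},{"gripper":0.85,"offset":[0.0358,0.03,0],"rotation":[0,0,0]},{"gripper":0.85,"offset":[0.0358,0.03,0],"rotation":[0,0,0]},{"gripper":0.85,"offset":[0,0,0],"rotation":[0,0,0]},{"gripper":0.85,"offset":[0,0,0],"rotation":[0,0,0]}])

```text
clock: 13.5
position: [0.441, 0.4215, 0.126]
ee_rot: [-0.001, 1.0, 0.0, 0.0]
ft_force: [-0.0, -0.7, 0.1]
grip_width: 0.852
grasp_force: 0.0
```

```bash
python3 - <<'E'
from h import *
o=manip.get_obs();im=imaging.camera('wrist');t=imaging.camera('top')
print(o['position'])
for z in(0,.061):
    q=proj('wrist',[.442,.421,z],o);print(q);cv2.drawMarker(im,tuple(int(a) for a in q),(0,255,0),0,8)
a=cv2.resize(t[140:210,185:360],(437,175),interpolation=cv2.INTER_CUBIC)
b=im[110:110+164,140:140+218].repeat(2,0).repeat(2,1);cv2.imwrite('pics/w5.png',np.vstack([a,b[:,:436],][:0]+[a[:,:436],b]))
E
```

```text
[0.441  0.4215 0.126 ]
[250.4011 190.8883]
[250.0539 216.5519]
```

View pics/w5.png

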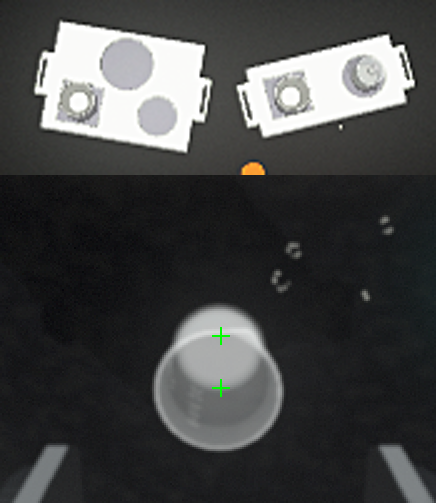

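The top crop shows crucible A standing in tray three's square well, at (78,100). In the wrist crop the beaker's rim is at (219,390) and its base at (220,348), so it sits about 2 mm further ahead. I'll descend.

Call:
jog_arm(deltas=[{"gripper":0.85,"offset":[-0.003,0,0.03],"rotation":[0,0,0]},{"gripper":0.85,"offset":[0,0,0.03],"rotation":[0,0,0]},{"gripper":0.85,"offset":[0,0,0.03],"rotation":[0,0,0]},{"gripper":0.85,"offset":[0,0,0.018],"rotation":[0,0,0]},{"gripper":0.3,"offset":[0,0,0],"rotation":[0,0,0]},{"gripper":0.3,"offset":[0,0,0],"rotation":[0,0,0]},{"gripper":0.3,"offset":[0,0,0],"rotation":[0,0,0]},{"gripper":0.3,"offset":[0,0,0],"rotation":[0,0,0]},{"gripper":0.3,"offset":[0,0,0],"rotation":[0,0,0]},{"gripper":0.3,"offset":[0,0,0],"rotation":[0,0,0]}])

```text
clock: 14.6
position: [0.4454, 0.4209, 0.0187]
ee_rot: [0.0, 1.0, 0.001, 0.0]
ft_force: [0.8, -0.3, 3.7]
grip_width: 0.482
grasp_force: 29.9
```

Call:
jog_arm(deltas=[{"gripper":0.3,"offset":[0,0,-0.02],"rotation":[0,0,0]},{"gripper":0.3,"offset":[0,0,-0.04],"rotation":[0,0,0]},{"gripper":0.3,"offset":[0,0,-0.04],"rotation":[0,0,0]},{"gripper":0.3,"offset":[-0.037,-0.0348,0],"rotation":[0,0,0]},{"gripper":0.3,"offset":[-0.037,-0.0348,0],"rotation":[0,0,0]},{"gripper":0.3,"offset":[-0.037,-0.0348,0],"rotation":[0,0,0]},{"gripper":0.3,"offset":[-0.037,-0.0348,0],"rotation":[0,0,0]},{"gripper":0.3,"offset":[-0.037,-0.0348,0],"rotation":[0,0,0]},{"gripper":0.3,"offset":[0,0,0],"rotation":[0,0,0]},{"gripper":0.3,"offset":[0,0,0.04],"rotation":[0,0,0]},{"gripper":0.3,"offset":[0,0,0.03],"rotation":[0,0,0]},{"gripper":0.3,"offset":[0,0,0.015],"rotation":[0,0,0]},{"gripper":0.3,"offset":[0,0,0.009],"rotation":[0,0,0]},{"gripper":0.3,"offset":[0,0,0],"rotation":[0,0,0]}])

```text
clock: 16.0
position: [0.6273, 0.2494, 0.0239]
ee_rot: [-0.0, 1.0, 0.0, 0.0]
ft_force: [0.3, -0.0, -0.5]
grip_width: 0.488
grasp_force: 30.4
```

Call:
jog_arm(deltas=[{"gripper":0.3,"offset":[0,0,0.0015],"rotation":[0,0,0]},{"gripper":0.3,"offset":[0,0,0],"rotation":[0,0,0]},{"gripper":0.66,"offset":[0,0,0],"rotation":[0,0,0]},{"gripper":0.66,"offset":[0,0,0],"rotation":[0,0,0]},{"gripper":0.66,"offset":[0,0,0],"rotation":[0,0,0]},{"gripper":0.66,"offset":[0,0,-0.02],"rotation":[0,0,0]},{"gripper":0.66,"offset":[0,0,-0.04],"rotation":[0,0,0]},{"gripper":0.66,"offset":[0,0,-0.045],"rotation":[0,0,0]},{"gripper":0.66,"offset":[0.034,-0.032,0],"rotation":[0,0,0]},{"gripper":0.66,"offset":[0.034,-0.032,0],"rotation":[0,0,0]},{"gripper":0.66,"offset":[0.034,-0.032,0],"rotation":[0,0,0]},{"gripper":0.66,"offset":[0.034,-0.032,0],"rotation":[0,0,0]},{"gripper":0.66,"offset":[0.034,-0.032,0],"rotation":[0,0,0]},{"gripper":0.66,"offset":[0.034,-0.032,0],"rotation":[0,0,0]},{"gripper":0.66,"offset":[0,0,0],"rotation":[0,0,0]},{"gripper":0.66,"offset":[0,0,0],"rotation":[0,0,0]}])

```text
clock: 17.6
position: [0.4229, 0.057, 0.1279]
ee_rot: [0.001, 1.0, 0.001, 0.001]
ft_force: [-0.4, 1.3, 0.3]
grip_width: 0.662
grasp_force: 0.0
```

```bash
python3 - <<'E'
from h import *
o=manip.get_obs();im=imaging.camera('wrist');t=imaging.camera('top')
print(o['position'])
hsv=cv2.cvtColor(im,cv2.COLOR_BGR2HSV);h,s,v=[hsv[...,i] for i in range(3)]
for c,st,l in blobs((s>120)&(v>70)&((h<10)|(h>170)),200):
    k=cv2.minEnclosingCircle(np.argwhere(l)[:,::-1].astype(np.float32)); print(k,ray('wrist',k[0],.026,o))
a=cv2.resize(t[140:210,185:360],(437,175),interpolation=cv2.INTER_CUBIC)
b=cv2.resize(im,(437,328));cv2.imwrite('pics/w6.png',np.vstack([a,b]))
E
```

```text
[0.4229 0.057  0.1279]
((248.3783721923828, 199.94595336914062), 21.216739654541016) [0.4244 0.055  0.026 ]
((140.96153259277344, 200.44505310058594), 18.31005096435547) [ 0.4247 -0.0342  0.026 ]
```

View pics/w6.png

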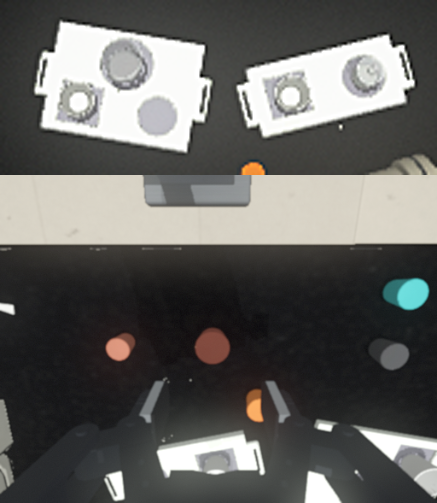

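The top crop shows the beaker standing in the large well at (126,63). The large red stopper is under the gripper at (.4244,.055).

Call:
jog_arm(deltas=[{"gripper":0.66,"offset":[-0.0015,-0.0015,0.04],"rotation":[0,0,0]},{"gripper":0.66,"offset":[0,0,0.03],"rotation":[0,0,0]},{"gripper":0.66,"offset":[0,0,0.025],"rotation":[0,0,0]},{"gripper":0.66,"offset":[0,0,0.016],"rotation":[0,0,0]},{"gripper":0.2,"offset":[0,0,0],"rotation":[0,0,0]},{"gripper":0.2,"offset":[0,0,0],"rotation":[0,0,0]},{"gripper":0.2,"offset":[0,0,0],"rotation":[0,0,0]},{"gripper":0.2,"offset":[0,0,0],"rotation":[0,0,0]},{"gripper":0.2,"offset":[0,0,0],"rotation":[0,0,0]},{"gripper":0.2,"offset":[0,0,0],"rotation":[0,0,0]},{"gripper":0.2,"offset":[0,0,-0.02],"rotation":[0,0,0]},{"gripper":0.2,"offset":[0,0,-0.04],"rotation":[0,0,0]},{"gripper":0.2,"offset":[0,0,-0.04],"rotation":[0,0,0]},{"gripper":0.2,"offset":[0,0,0],"rotation":[0,0,0]},{"gripper":0.2,"offset":[0,0,0],"rotation":[0,0,0]}])

```text
clock: 19.2
position: [0.4251, 0.0561, 0.1171]
ee_rot: [-0.0, 1.0, 0.001, 0.001]
ft_force: [-0.4, -0.7, -0.6]
grip_width: 0.368
grasp_force: 29.8
```

```bash
python3 - <<'E'
from h import *
im=imaging.camera('wrist')
cv2.imwrite('pics/w7.png',im[110:330,120:400].repeat(2,0).repeat(2,1))
E
```

```text
(no output)
```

View pics/w7.png

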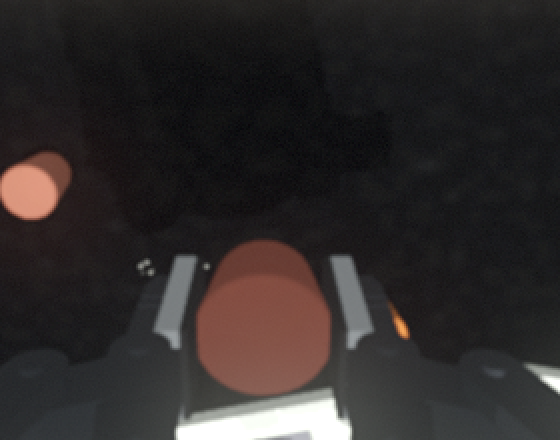

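The large stopper is held upright at crop (263,330). I'll carry it to tray three's small round well.

Call:
jog_arm(deltas=[{"gripper":0.2,"offset":[-0.0285,0.0314,0],"rotation":[0,0,0]},{"gripper":0.2,"offset":[-0.0285,0.0314,0],"rotation":[0,0,0]},{"gripper":0.2,"offset":[-0.0285,0.0314,0],"rotation":[0,0,0]},{"gripper":0.2,"offset":[-0.0285,0.0314,0],"rotation":[0,0,0]},{"gripper":0.2,"offset":[-0.0285,0.0314,0],"rotation":[0,0,0]},{"gripper":0.2,"offset":[0,0,0],"rotation":[0,0,0]},{"gripper":0.2,"offset":[0,0,0.04],"rotation":[0,0,0]},{"gripper":0.2,"offset":[0,0,0.03],"rotation":[0,0,0]},{"gripper":0.2,"offset":[0,0,0.015],"rotation":[0,0,0]},{"gripper":0.2,"offset":[0,0,0.009],"rotation":[0,0,0]},{"gripper":0.2,"offset":[0,0,0],"rotation":[0,0,0]}])

```text
clock: 20.35
position: [0.5669, 0.2122, 0.0217]
ee_rot: [0.0, 1.0, -0.0, -0.0]
ft_force: [-0.4, -0.4, 0.6]
grip_width: 0.369
grasp_force: 30.1
```

Call:
jog_arm(deltas=[{"gripper":0.2,"offset":[0,0,0.0015],"rotation":[0,0,0]},{"gripper":0.2,"offset":[0,0,0],"rotation":[0,0,0]}])

```text
clock: 20.55
position: [0.5676, 0.213, 0.0216]
ee_rot: [0.0, 1.0, 0.0, 0.001]
ft_force: [0.5, -0.3, 0.0]
grip_width: 0.366
grasp_force: 30.1
```

Call:
jog_arm(deltas=[{"gripper":0.5,"offset":[0,0,0],"rotation":[0,0,0]},{"gripper":0.5,"offset":[0,0,0],"rotation":[0,0,0]},{"gripper":0.5,"offset":[0,0,0],"rotation":[0,0,0]},{"gripper":0.5,"offset":[0,0,-0.02],"rotation":[0,0,0]},{"gripper":0.5,"offset":[0,0,-0.04],"rotation":[0,0,0]},{"gripper":0.5,"offset":[0,0,-0.04],"rotation":[0,0,0]},{"gripper":0.5,"offset":[0,0,-0.04],"rotation":[0,0,0]},{"gripper":0.5,"offset":[0.035,0.04,0],"rotation":[0,0,0]},{"gripper":0.5,"offset":[0.035,0.04,0],"rotation":[0,0,0]},{"gripper":0.5,"offset":[0.035,0.04,0],"rotation":[0,0,0]},{"gripper":0.5,"offset":[0.035,0.04,0],"rotation":[0,0,0]},{"gripper":0.5,"offset":[0,0.04,0],"rotation":[0,0,0]},{"gripper":0.5,"offset":[0,0,0],"rotation":[0,0,0]}])

```text
clock: 21.85
position: [0.432, 0.4094, 0.1608]
ee_rot: [-0.004, 1.0, 0.001, -0.0]
ft_force: [0.1, -0.4, -0.0]
grip_width: 0.496
grasp_force: 0.0
```

```bash
python3 - <<'E'
from h import *
t=imaging.camera('top');s=imaging.camera('side')
a=cv2.resize(t[110:270,150:390],(600,400),interpolation=cv2.INTER_CUBIC)
b=cv2.resize(s[110:270,180:360],(225,200),interpolation=cv2.INTER_CUBIC)
b=cv2.resize(s[125:250,195:345],(240,200),interpolation=cv2.INTER_CUBIC)
c=np.zeros((600,600,3),np.uint8);c[:400]=a;c[400:,:240]=b;cv2.imwrite('pics/fin.png',c)
E
```

```text
(no output)
```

View pics/fin.png

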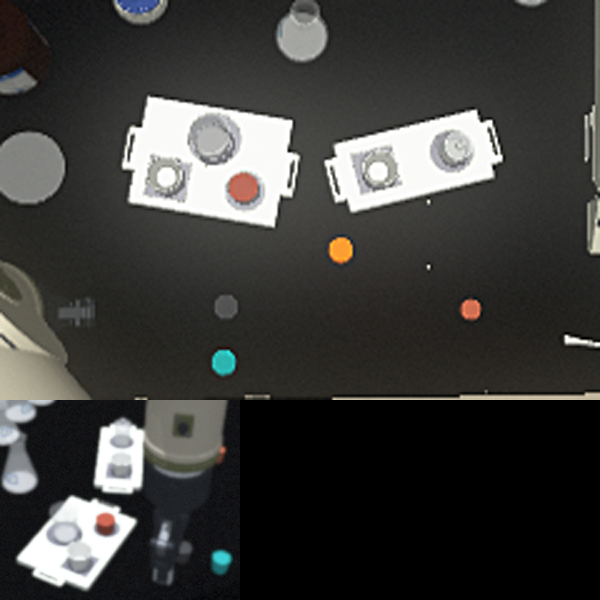

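The final picture shows all five items upright in their wells. On tray three they are at (165,177), (213,138) and (243,188), and on tray two at (378,170) and (455,149). The spare stoppers at (226,307) and (471,310) and the flask at (302,35) haven't moved.

```bash
python3 -c "
from workcell import workorder
print(workorder.hand_in())"
```

```text
the job is handed in; nothing more can be done
None
```

Both kits are made up and the job is handed in at about 22 s: all five items stand upright in their wells, and the two spare stoppers and the flask were left where they were.

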